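# Clear the guest's board and serve the two-handled dish

## Task

Get the guest's place ready: with the held scraper block, wipe the three oak chips off the wooden board into the steel crumb pan at its end, then stand the scraper back upright on the counter. Then lift the dish of one rice ball by one of its two upright wooden grips and, with it in the air, give it a quarter turn so that you hold the near grip and the free one points straight across the board to the guest's side; keep the dish level and the ball in its middle all the way. Finish still holding it, level and motionless, low over the middle of the board but clear of it, for the guest to take: do not let go or set it down, touch neither chips nor ball with the hand, and leave the glasses, siphon, shaker and coasters alone.

Things in the scene. Friction and masses are not known exactly. Their poses are not given: they have to be found in the camera images.
- board: fixed maple serving board, 200 mm (its x) by 280 mm (its y) by 30 mm thick, lying on the counter; origin at the centre of its underside, so its top is 30 mm above the origin. Its x axis points to the guest's side (away from the robot, within about 10 degrees), its -y end adjoins the crumb pan
- pan: fixed shallow open stainless crumb pan, 200 mm (x) by 130 mm (y), walls 22 mm high and 4 mm thick, floor 4 mm; same directions as the board, 2 mm from the board's -y end, its rim 8 mm below the board's top; origin at the centre of its underside
- scraper: loose upright scraper block, 0.2-0.33 kg: steel shoe 150 mm long (its x), 30 thick (its y), 12 high; wooden body 146 by 27 mm up to 38 mm; wooden grip 120 long, 22 thick, 38 to 80 mm up. Origin at the centre of its foot. Starts standing on the counter on the robot's side of the board, long side roughly along the near edge; wipes with its long side across the board (along the board's x)
- chip0: loose dark oak smoking chip, 34 by 24 by 16 mm, 11 g, lying flat on the board within 50 mm of its lengthwise (y) centre line and at least 45 mm clear of its +y end, where the scraper can be set down behind them; origin at the centre of its underside
- chip1: loose dark oak smoking chip, 36 by 22 by 17 mm, 11 g, likewise on the board; origin at the centre of its underside
- chip2: loose dark oak smoking chip, 32 by 26 by 15 mm, 11 g, likewise on the board; origin at the centre of its underside
- dish: loose round stainless dished plate, 170 mm across, rim 28 mm high, foot 112 mm across, 0.2 to 0.35 kg with most weight near its centre; two like upright wooden grips stand outside the rim at opposite ends of its x axis, 94 mm from the centre. Origin at the centre of its underside, z up. At the start it stands left of the board with its grips roughly along world y (across the board's x)
- dish_middle (a point): the lowest point of the dish's hollow, 6 mm above its underside, where the ball lies; the hollow rises 7 degrees to radius 25 mm, 14 to 50 mm, 22 to 80 mm
- grip_a (a point): centre of the upright wooden grip at the dish's +x end: a block 14 mm thick (along the dish's x), 44 mm wide (along its y) and 32 mm tall, from 40 to 72 mm above the dish's underside, on two wires of 6 mm; it can be pinched from above across its 14 mm
- grip_b (a point): centre of the like wooden grip at the dish's -x end, same size and height
- ball: crumbed rice ball, hard, 44 mm across, 45 g, loose in the dish's hollow; its frame turns as it rolls
- ball_center (a point): centre of the rice ball
- tumbler0: bystander to leave alone: thick green glass tumbler, tapered, 80 mm across the mouth, 90 mm high; origin at the centre of its underside
- tumbler1: bystander to leave alone: thick green glass tumbler, tapered, 80 mm across the mouth, 90 mm high; origin at the centre of its underside
- tumbler2: bystander to leave alone: thick green glass tumbler, tapered, 80 mm across the mouth, 90 mm high; origin at the centre of its underside
- siphon: bystander to leave alone: chrome soda siphon, body 100 mm across, 290 mm high, spout and lever 75 mm out along its x either side; origin at the centre of its underside
- shaker: bystander to leave alone: stainless shaker with a twist cap, 86 mm across, 211 mm high; origin at the centre of its underside
- coasters: bystander to leave alone: stack of square wooden coasters, 96 by 96 mm, 48 mm high; origin at the centre of its underside
Mind the look-alikes: they are no part of the job. Leave any green or turquoise look-alike of the chip0 alone.

How it is judged:
By the outcome, as a careful person would: the job done as asked, in the order asked, and still so for the second after the job is handed in, while the arm keeps its last pose, push and grip.
It also fails if it takes over 70 s, if anything falls off the work surface, if the arm or the gripper's body presses on something with over 40 N, if the wrist force passes 120 N, or if a joint passes its speed limit or range.

## Robot

A 7-joint arm with a two-finger parallel gripper is mounted at the origin on the work surface. World frame = base frame: x ahead of the robot, y to its left, z up, the work surface at z = 0. Lengths are in m, angles in rad, forces in N, time in s.
With the tool pointing down it reaches from about 0.4 to 0.875 m from the base axis. Payload 19.3 kg.
Tool frame: the origin (TCP) lies at the very end of the fingers, on their centre line; the grasp point (between the pads) lies 19 mm behind it; z points along the fingers, y is the line along which they close (so a half turn about z gives the same grasp; the last joint's range is limited). The gripper opens to 85 mm and grips with 20 to 120 N. Pads are 22 mm wide; open, the fingers measure 114 mm over their backs; the gripper's body (76 mm by 85 mm) begins 54 mm behind the grasp point. The pads swing forward as they close: fully open they stand 13 mm farther back than shut.
Start: joints at [-1.226, 0.521, -0.036, 1.599, 0.021, 1.021, -0.113], TCP at [0.252, 0.572, 0.231] pointing down, gripper open.
Joint ranges: [-2.91, 2.91], [-0.3, 2.13], [-1.5, 1.42], [0.17, 2.43], [-1.26, 4.41], [0.16, 1.93], [-2.52, 2.52]. Speed limits (rad/s): [1.89, 1.89, 2.39, 2.39, 3.01, 3.01, 3.01].

## Interface

Orientations are given as [roll, pitch, yaw] about the fixed x, y, z axes, in that order (R = Rz(yaw) Ry(pitch) Rx(roll)).
In Python, from station import bot, vision, job gives the robot as it stands. The module is installed in compiled form; this text tells all that it offers.
- The arm moves only by the tool drive_tool, never from a script. Its argument "series" is a list of rows, each a list of 7 numbers: the shift along the tool's x, y, z in mm, then the turn, a rotation vector about the tool's x, y, z in rad, then the opening, from 0 (shut) to 1 (fully open). In form: [[dx, dy, dz, rx, ry, rz, grip], ...]. A call has exactly 5 rows; each row shifts and turns the commanded pose from where the row before left it, along the tool's axes as they then stand; what a row does not reach is not made up. A row lasts 1/8 s, in which the tool goes at most 62.5 mm and 10.7 degrees, less where a joint would pass 70% of its speed; a pose out of reach is approached as far as the arm can. A call with a gripper value outside its range is refused whole. The fingers move at their own pace and stop on an object; the grip force is fixed at half the most. Time passes only in rows, so rows that do not move let the fingers close, or fill a call up. It gives the time, the measured TCP pose, the force, the opening and the grip force at its end, in the units of the state.
- bot.get_state(): the state, without advancing time (a new reading comes with each control period).
- vision.get_image(name): name is "scene" or "side" or "wrist"; returns a dict with "image" (400x640x3 uint8, red, green, blue), "fx", "fy", "cx", "cy" (pixels), "R" (3x3) and "t" (3): a world point X has camera coordinates R X + t; the wrist camera has in their place "T_tool_cam" (4x4, takes a point from camera to tool coordinates, whose origin is the TCP and whose axes are the flange's). Camera axes: x right, y down, z forward; pixel columns grow to the right and rows downward; lengths in m; the calibration is good to about 2 mm. A picture is of the moment at which its call begins: read the wrist's pose just before it. There is no depth.
- job.hand_in(): hands the job in; it is judged then, once.
The state is a dict: "time": time; "qpos": joint angles; "joint_vel": joint speeds; "joint_efforts": joint torques, N m; "position": TCP position; "tool_rot": TCP orientation; "ft_force": force on the tool from outside, world axes, zero at the start; "torque": the same for the moment, N m; "width": finger opening in m; "grip_force": force on a finger pad.
Only numpy, scipy, OpenCV 4.12 (cv2) and the standard library are available. Lean on these libraries where they do the work, as an engineer would, in place of code of your own. Each camera call takes 0.05 s, during which the arm holds its last target. There are 200 camera calls.

## Working session

There is one attempt and no reset: what is moved stays moved. The work goes in short steps, Python scripts to look and compute and a tool call to move; the robot and the scene stay as the last step left them, time stands still between calls to the robot, and variables do not carry over. Pictures are saved under pics/ and viewed, at most 10 in all, crops included, and the job is handed in when it is done.

Besides the shell and the picture viewer there is one more tool, called after "Request:" as name([rows], argument=value, ...), one row to a line, values as JSON. drive_tool: Moves the arm, as the interface text tells. Its arguments: {"type":"object","properties":{"series":{"type":"array"}},"required":["series"]}

```bash
mkdir -p pics; cat > h.py <<'E'
import numpy as np,cv2
from station import bot,vision,job
from scipy.spatial.transform import Rotation as Ro
def T():
    s=bot.get_state(); M=np.eye(4); M[:3,:3]=Ro.from_euler('xyz',s['tool_rot']).as_matrix(); M[:3,3]=s['position']; return s,M
def grab(n,f=None):
    s,M=T(); d=vision.get_image(n)
    if n=='wrist':
        C=M@np.array(d['T_tool_cam']); R=C[:3,:3]; o=C[:3,3]
    else:
        R=np.array(d['R']).T; o=-R@np.array(d['t'])
    d['Rw']=R; d['o']=o
    if f: cv2.imwrite('pics/'+f,d['image'][:,:,::-1])
    return d
def ray(d,u,v):
    return d['o'],d['Rw']@np.array([(u-d['cx'])/d['fx'],(v-d['cy'])/d['fy'],1.])
def pl(d,u,v,z):
    o,r=ray(d,u,v); return o+r*(z-o[2])/r[2]
def proj(d,X):
    c=d['Rw'].T@(np.array(X)-d['o']); return np.array([d['fx']*c[0]/c[2]+d['cx'],d['fy']*c[1]/c[2]+d['cy']])
def tri(d1,p1,d2,p2):
    o1,r1=ray(d1,*p1); o2,r2=ray(d2,*p2)
    a=np.linalg.lstsq(np.c_[r1,-r2],o2-o1,rcond=None)[0]
    x1=o1+r1*a[0];x2=o2+r2*a[1]; return (x1+x2)/2,np.linalg.norm(x1-x2)
E
python3 - <<'E'
from h import *
import pickle
D={n:grab(n,n+'0.png') for n in('scene','side','wrist')}
pickle.dump(D,open('d0.pkl','wb'))
for n in D: print(n,D[n]['o'].round(3),D[n]['Rw'].round(2).tolist(),D[n]['fx'])
s=bot.get_state();print(s)
E
```

```text
scene [ 1.298 -0.506  0.994] [[0.56, 0.59, -0.58], [0.83, -0.41, 0.38], [-0.02, -0.7, -0.72]] 447.55424041290485
side [0.515 0.737 0.809] [[-1.0, -0.02, 0.04], [-0.04, 0.7, -0.72], [-0.01, -0.72, -0.7]] 366.224101857288
wrist [0.186 0.602 0.373] [[0.4, 0.88, 0.26], [0.92, -0.39, -0.12], [-0.0, 0.29, -0.96]] 331.62505011246066
{'time': 0.15, 'qpos': array([-1.22618188,  0.52186521, -0.03632553,  1.59985035,  0.02117406,
        1.02109442, -0.11278117]), 'joint_vel': array([ 0.00086132,  0.00104644,  0.00209648, -0.00335699, -0.00028778,
        0.00050479, -0.00082785]), 'joint_efforts': array([ 2.52390717e-03, -9.27383852e+01,  1.98081784e+00, -3.70057118e+01,
        1.79868535e-02,  6.39915175e-03,  1.95403680e-05]), 'position': array([0.25181116, 0.57176542, 0.23087493]), 'tool_rot': array([-3.14075960e+00,  3.38878501e-05,  2.72676904e+00]), 'ft_force': array([ 1.46324854, -0.26437933, -0.64133936]), 'torque': array([-0.00721305, -0.02195523, -0.0188999 ]), 'grip_force': 0.0, 'width': 0.08573590443659207}
```

View pics/scene0.png

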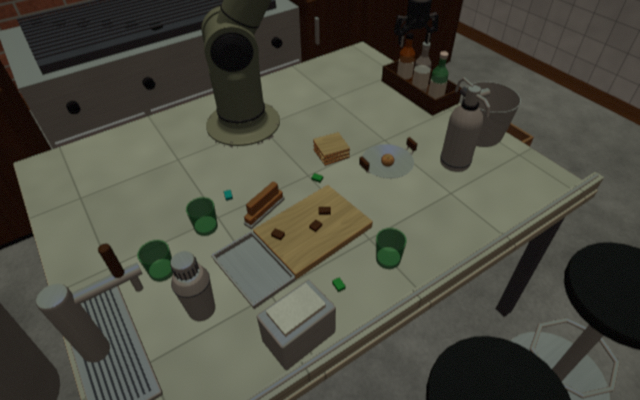

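View pics/side0.png

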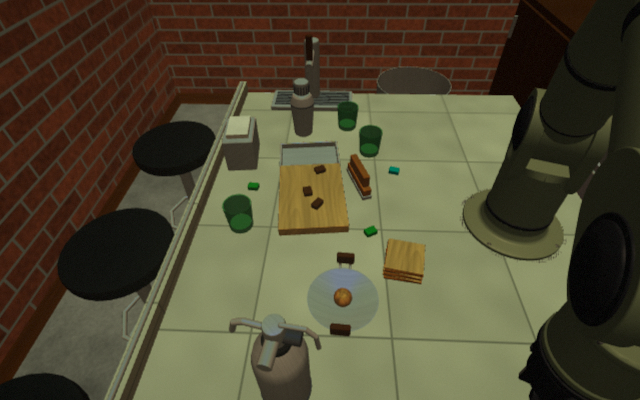

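The scene view shows the scraper at (264,202), chips at (278,234), (315,225) and (324,210), and the dish at (388,160). The side view shows the board spanning (280-347, 165-232), the scraper at (359,175), and the grips at (346,258) and (340,329), with the ball at (343,297).

```bash
python3 - <<'E'
from h import *
import pickle
D=pickle.load(open('d0.pkl','rb'));a,b=D['scene'],D['side']
def t(n,p,q): x,e=tri(a,p,b,q); print(n,x.round(3),round(e,4))
t('gripNear',(364,163),(346,258)); t('gripFar',(411,144),(340,329)); t('ball',(388,160),(343,297))
t('chipA',(278,234),(320,169));t('chipB',(315,225),(307,191));t('chipC',(324,210),(317,203))
for n,p in dict(bl=(280,231),br=(347,226),tr=(339,164),tl=(279,167)).items(): print('board',n,pl(b,*p,.03).round(3))
for n,p in dict(l=(295,271),b=(253,228),t=(328,188),r=(372,222)).items(): print('boardscene',n,pl(a,*p,.03).round(3))
# brown wood masks in side for scraper grip
for n,d in D.items():
    if n=='wrist':continue
    hsv=cv2.cvtColor(d['image'],cv2.COLOR_RGB2HSV)
    m=cv2.inRange(hsv,(3,130,50),(14,255,255))
    k,l,s,c=cv2.connectedComponentsWithStats(m)
    for i in range(1,k):
        if 25<s[i,4]<900 : print(n,s[i],c[i].round(1))
for n,p in dict(e1=(351,157),e2=(368,189)).items(): print('scr side top',pl(b,*p,.08).round(3))
for n,p in dict(e1=(248,213),e2=(279,184)).items(): print('scr scene top',pl(a,*p,.08).round(3))
E
```

```text
gripNear [0.485 0.188 0.056] 0.0011
gripFar [0.498 0.373 0.055] 0.0001
ball [0.492 0.281 0.028] 0.0034
chipA [ 0.567 -0.175  0.038] 0.0024
chipB [ 0.6   -0.072  0.038] 0.0022
chipC [ 0.568 -0.02   0.039] 0.0009
board bl [0.666 0.084 0.03 ]
board br [0.48  0.059 0.03 ]
board tr [ 0.504 -0.213  0.03 ]
board tl [ 0.703 -0.192  0.03 ]
boardscene l [ 0.695 -0.198  0.03 ]
boardscene b [ 0.503 -0.22   0.03 ]
boardscene t [0.492 0.046 0.03 ]
boardscene r [0.676 0.07  0.03 ]
scene [ 16   0  48  14 423] [36.9  4.9]
scene [66  0 15  4 33] [71.5  0.8]
scene [  0   4  17  15 185] [ 7.  11.3]
scene [  0  20  19   9 112] [ 8.6 24. ]
scene [400  47  15  16 181] [407.2  54.3]
scene [ 0 54  8 11 60] [ 3.3 59.2]
scene [ 6 68  7 10 31] [ 9.2 71.9]
scene [324 153  15  12  58] [330.2 158.3]
scene [247 184  30  25  99] [261.3 197.4]
scene [245 192  37  31 253] [264.5 207. ]
scene [273 230  10   7  39] [277.5 232.6]
scene [101 245   7   6  27] [103.6 247.2]
side [  0   0  43  28 698] [17.4 10.7]
side [ 64   0  32  16 285] [76.7  5.2]
side [ 87   0  40  25 428] [102.9   9.4]
side [153   0  36   2  72] [170.5
[... 4263 characters left out ...]
42 464] [ 85.7 206.8]
side [ 46 190  35  48 589] [ 62.9 214.4]
side [ 15 196  43  53 788] [ 36.1 222.4]
side [  0 203  30  48 566] [ 12.6 223.5]
side [ 83 214  11  12  37] [ 88.4 219.2]
side [ 39 222  36  51 531] [ 56.  248.2]
side [  6 231  46  58 882] [ 28.9 259.8]
side [  0 242  22  39 437] [  8.4 258.5]
side [ 32 265  26  42 341] [ 45.3 287.2]
side [  0 268  45  62 891] [ 21.5 298.7]
side [384 272  29   9  72] [395.4 276.3]
side [  0 282  15  31 253] [  4.8 294.9]
side [  0 305  36  60 528] [ 15.5 332.5]
side [330 324  20   6  81] [340.  326.5]
scr side top [ 0.467 -0.189  0.08 ]
scr side top [ 0.42  -0.041  0.08 ]
scr scene top [ 0.489 -0.22   0.08 ]
scr scene top [ 0.438 -0.092  0.08 ]
```

```bash
python3 - <<'E'
import cv2,numpy as np
a=cv2.imread('pics/scene0.png')[170:280,210:390];b=cv2.imread('pics/side0.png')[140:250,250:430]
cv2.imwrite('pics/c0.png',np.clip(np.vstack([cv2.resize(x,None,fx=2.6,fy=2.6,interpolation=2) for x in(a,b)])*1.8,0,255))
E
```

```text
[ WARN:0@0.039] global loadsave.cpp:1063 imwrite_ Unsupported depth image for selected encoder is fallbacked to CV_8U.
```

View pics/c0.png

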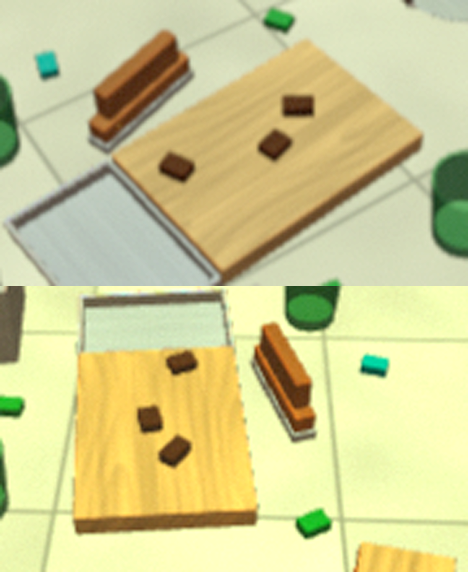

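The enlarged crop (scale 2.6, offsets (210,170) and (250,140)) gives the board's top corners in the scene view at about (253.5,231), (329,185), (372,223) and (295,274). The scraper stands next to its near edge, towards the pan. I'll go above the scraper.

Request:
drive_tool([
  [-31, -37, 0, 0, 0, 0, 1],
  [-31, -37, 0, 0, 0, 0, 1],
  [-31, -37, 0, 0, 0, 0, 1],
  [-31, -37, 0, 0, 0, 0, 1],
  [-31, -37, 0, 0, 0, 0, 1],
])

```text
time: 0.78
position: [0.3194, 0.3386, 0.2313]
tool_rot: [3.142, 0.0, 2.727]
ft_force: [1.0, 0.2, 0.0]
width: 0.0853
grip_force: 0.0
```

Request:
drive_tool([
  [-31, -37, 0, 0, 0, 0, 1],
  [-31, -37, 0, 0, 0, 0, 1],
  [-31, -37, 0, 0, 0, 0, 1],
  [-31, -37, 0, 0, 0, 0, 1],
  [-31, -37, 0, 0, 0, 0, 1],
])

```text
time: 1.4
position: [0.3867, 0.1069, 0.2314]
tool_rot: [3.141, 0.0, 2.727]
ft_force: [1.0, 0.4, 0.5]
width: 0.0855
grip_force: 0.0
```

Request:
drive_tool([
  [-31, -37, 0, 0, 0, 0, 1],
  [-31, -37, 0, 0, 0, 0, 1],
  [-31, -37, 0, 0, 0, 0, 1],
  [-31, -37, 0, 0, 0, 0, 1],
  [-31, -37, 0, 0, 0, 0, 1],
])

```text
time: 2.02
position: [0.454, -0.1249, 0.2314]
tool_rot: [3.141, 0.0, 2.727]
ft_force: [0.5, 0.4, 0.4]
width: 0.0855
grip_force: 0.0
```

Request:
drive_tool([
  [0, 0, 0, 0, 0, 0.16, 1],
  [0, 0, 0, 0, 0, 0.16, 1],
  [0, 0, 0, 0, 0, 0.16, 1],
  [0, 0, 0, 0, 0, 0.16, 1],
  [0, 0, 0, 0, 0, 0.16, 1],
])

```text
time: 2.65
position: [0.4537, -0.1233, 0.2312]
tool_rot: [-3.141, -0.0, 1.921]
ft_force: [0.3, 1.0, -0.0]
width: 0.0851
grip_force: 0.0
```

```bash
python3 - <<'E'
from h import *
import pickle
d=grab('wrist','w1.png');pickle.dump(d,open('w1.pkl','wb'));print(bot.get_state()['qpos'].round(2))
for X in [(.455,-.13,.08),(.49,-.21,.03)]: print(proj(d,X))
E
```

```text
[-0.25  0.3   0.49  2.01 -0.18  0.87  0.68]
[313.07021205 193.13353815]
[318.21977946 255.53739338]
```

View pics/w1.png

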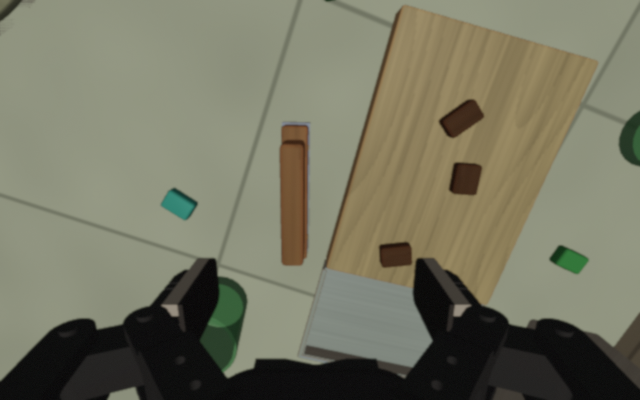

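The wrist view shows the scraper grip's top spanning about (280-304, 142-265), slightly off vertical. Board corners are at (401,8), (597,61), (327,268) and (488,304), and the chips are at (396,254), (466,179) and (462,118). A green tumbler is at (220,320) and the turquoise piece is at (180,204).

```bash
python3 - <<'E'
from h import *
import pickle
d=pickle.load(open('w1.pkl','rb'));D=pickle.load(open('d0.pkl','rb'))
hsv=cv2.cvtColor(d['image'],cv2.COLOR_RGB2HSV); print(hsv[200,292],hsv[132,296],hsv[118,462],hsv[50,470],hsv[350,350])
c=[pl(d,*p,.08) for p in((280,142),(304,142),(301,265),(282,265))]
print('grip',np.mean(c,0).round(4)); u=(c[0]+c[1]-c[2]-c[3])/2; print(np.degrees(np.arctan2(u[1],u[0])),np.linalg.norm(u),np.linalg.norm(c[0]-c[1]))
# height check of grip top, far-end centre, via side (368,189)/(351,157) mean
print(tri(d,(292,203),D['side'],(359.5,172)),tri(d,(292,203),D['scene'],(263,196)))
B=[pl(d,*p,.03) for p in((401,8),(597,61),(327,268),(488,304))]
for b in B: print(b.round(4))
for i,j in((1,0),(3,2),(0,2),(1,3)): v=B[i]-B[j]; print(np.linalg.norm(v),np.degrees(np.arctan2(v[1],v[0])))
print('bc',np.mean(B,0))
for p in((396,252),(466,177),(462,116)): print('chip',pl(d,*p,.04).round(3))
print('turq',pl(d,180,204,.01),'tumbler',pl(d,225,300,.05))
E
```

```text
[ 15 139 112] [ 15 135 113] [ 12 147  66] [ 22  88 147] [ 53  17 135]
grip [ 0.4409 -0.1493  0.08  ]
108.72042297738166 0.11960391099288814 0.021071416112879847
(array([ 0.44007002, -0.15598452,  0.04599995]), np.float64(0.002113062829463395)) (array([ 0.44075085, -0.14949065,  0.06584407]), np.float64(0.0012061981998002476))
[0.475  0.0511 0.03  ]
[0.6706 0.0746 0.03  ]
[ 0.5049 -0.2213  0.03  ]
[ 0.7022 -0.1999  0.03  ]
0.19705288597499415 6.848697928256543
0.19843075536852323 6.193498634352737
0.27406856251715495 96.27578510237481
0.27632736761434007 96.56348419039837
bc [ 0.58819717 -0.07385901  0.03      ]
chip [ 0.567 -0.172  0.04 ]
chip [ 0.6  -0.07  0.04]
chip [ 0.568 -0.017  0.04 ]
turq [ 0.32207342 -0.21269527  0.01      ] tumbler [ 0.4074389  -0.28799793  0.05      ]
```

Request:
drive_tool([
  [-20, -20, 0, 0, 0, 0.024, 0.6],
  [0, 0, 40, 0, 0, 0, 0.6],
  [0, 0, 50, 0, 0, 0, 0.6],
  [0, 0, 50, 0, 0, 0, 0.6],
  [0, 0, 44, 0, 0, 0, 0.6],
])

```text
time: 3.32
position: [0.4417, -0.1489, 0.0456]
tool_rot: [-3.141, -0.0, 1.906]
ft_force: [0.8, -1.0, 0.6]
width: 0.0515
grip_force: 0.0
```

Request:
drive_tool([
  [0, 0, 0, 0, 0, 0, 0],
  [0, 0, 0, 0, 0, 0, 0],
  [0, 0, 0, 0, 0, 0, 0],
  [0, 0, 0, 0, 0, 0, 0],
  [0, 0, 0, 0, 0, 0, 0],
])

```text
time: 3.95
position: [0.4423, -0.149, 0.0479]
tool_rot: [3.141, 0.0, 1.903]
ft_force: [0.1, -1.0, -3.1]
width: 0.021
grip_force: 61.6
```

Request:
drive_tool([
  [0, 0, 0, 0, 0, 0, 0],
  [0, 0, -10, 0, 0, 0, 0],
  [0, 0, -30, 0, 0, 0, 0],
  [0, 0, -40, 0, 0, 0, 0],
  [0, 0, 0, 0, 0, 0, 0],
])

```text
time: 4.58
position: [0.4432, -0.1493, 0.1298]
tool_rot: [3.138, 0.002, 1.903]
ft_force: [-0.3, -0.2, -2.9]
width: 0.0212
grip_force: 61.6
```

The scraper is held. I'll carry it to the board's +y end, turning it by +77° so that joint 7 stays in range.

Request:
drive_tool([
  [28, 37.5, 0, 0, 0, 0, 0],
  [28, 37.5, 0, 0, 0, 0, 0],
  [28, 37.5, 0, 0, 0, 0, 0],
  [28, 37.5, 0, 0, 0, 0, 0],
  [27, 37, 0, 0, 0, 0, 0],
])

```text
time: 5.2
position: [0.5738, 0.0448, 0.1266]
tool_rot: [-3.141, -0.0, 1.903]
ft_force: [1.0, -0.5, -2.4]
width: 0.0212
grip_force: 61.7
```

Request:
drive_tool([
  [0, 0, 0, 0, 0, -0.16, 0],
  [0, 0, 0, 0, 0, -0.17, 0],
  [0, 0, 0, 0, 0, -0.17, 0],
  [0, 0, 0, 0, 0, -0.17, 0],
  [0, 0, 0, 0, 0, -0.17, 0],
])

```text
time: 5.82
position: [0.573, 0.0433, 0.1266]
tool_rot: [-3.141, -0.001, 2.748]
ft_force: [-0.5, -0.4, -3.1]
width: 0.0213
grip_force: 61.7
```

Request:
drive_tool([
  [0, 0, 0, 0, 0, -0.17, 0],
  [0, 0, 0, 0, 0, -0.17, 0],
  [0, 0, 0, 0, 0, -0.173, 0],
  [0, 0, 0, 0, 0, 0, 0],
  [0, 0, 30, 0, 0, 0, 0],
])

```text
time: 6.45
position: [0.5746, 0.0433, 0.0981]
tool_rot: [3.141, 0.003, -3.033]
ft_force: [0.4, -0.3, -3.4]
width: 0.0209
grip_force: 61.8
```

```bash
python3 - <<'E'
from h import *
import pickle
d=grab('wrist');e=grab('side');s=bot.get_state();print(s['position'],s['tool_rot'],s['qpos'].round(2))
pickle.dump((d,e),open('w2.pkl','wb'))
cv2.imwrite('pics/w2.png',np.hstack([cv2.resize(d['image'],None,fx=.75,fy=.75),cv2.resize(e['image'][130:250,240:370],None,fx=2.4,fy=2.5)])[:,:,::-1])
E
```

```text
[0.57176616 0.04314377 0.09484858] [-3.14141201 -0.00431816 -3.0313198 ] [-0.22  0.62  0.05  1.85 -0.05  0.68  1.55]
```

View pics/w2.png

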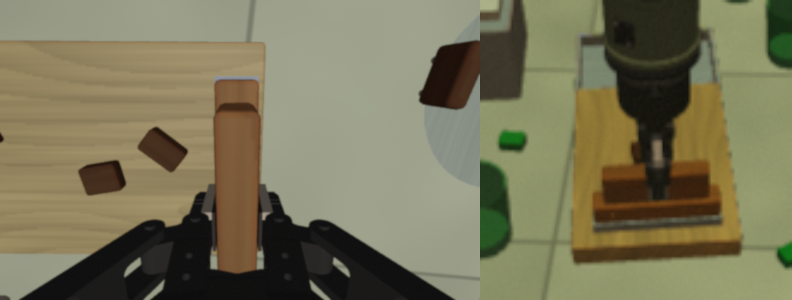

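The left panel shows the scraper lined up along the board's x, inside its +y end edge and clear of the nearest chip (162,148). Lowering.

Request:
drive_tool([
  [0, 0, 10, 0, 0, 0, 0],
  [0, 0, 4, 0, 0, 0, 0],
  [0, 0, 2, 0, 0, 0, 0],
  [0, 0, 0, 0, 0, 0, 0],
  [0, 0, 0, 0, 0, 0, 0],
])

```text
time: 7.18
position: [0.5736, 0.0433, 0.0816]
tool_rot: [3.142, 0.0, -3.028]
ft_force: [0.5, -0.4, -3.6]
width: 0.0211
grip_force: 61.6
```

Request:
drive_tool([
  [0, 0, 2, 0, 0, 0, 0],
  [0, 0, 1, 0, 0, 0, 0],
  [0, 0, 0.5, 0, 0, 0, 0],
  [0, 0, 0, 0, 0, 0, 0],
  [0, 0, 0, 0, 0, 0, 0],
])

```text
time: 7.8
position: [0.5735, 0.0433, 0.0778]
tool_rot: [-3.142, 0.0, -3.027]
ft_force: [-1.5, 0.1, -1.3]
width: 0.0213
grip_force: 61.7
```

Request:
drive_tool([
  [0, -8, 0, 0, 0, 0, 0],
  [0, -14, 0, 0, 0, 0, 0],
  [0, -14, 0, 0, 0, 0, 0],
  [0, -14, 0, 0, 0, 0, 0],
  [0, -14, 0, 0, 0, 0, 0],
])

```text
time: 8.43
position: [0.5809, -0.0215, 0.0778]
tool_rot: [-3.142, 0.0, -3.028]
ft_force: [0.5, 0.5, -2.4]
width: 0.0212
grip_force: 61.8
```

Request:
drive_tool([
  [0, -14, 0, 0, 0, 0, 0],
  [0, -14, 0, 0, 0, 0, 0],
  [0, -14, 0, 0, 0, 0, 0],
  [0, -14, 0, 0, 0, 0, 0],
  [0, -14, 0, 0, 0, 0, 0],
])

```text
time: 9.05
position: [0.5888, -0.0908, 0.0778]
tool_rot: [-3.142, 0.0, -3.027]
ft_force: [0.1, 1.4, -0.6]
width: 0.0211
grip_force: 61.9
```

Request:
drive_tool([
  [0, -14, 0, 0, 0, 0, 0],
  [0, -14, 0, 0, 0, 0, 0],
  [0, -14, 0, 0, 0, 0, 0],
  [0, -14, 0, 0, 0, 0, 0],
  [0, -14, 0, 0, 0, 0, 0],
])

```text
time: 9.68
position: [0.5969, -0.1603, 0.0778]
tool_rot: [3.142, 0.0, -3.027]
ft_force: [-0.9, 1.4, -0.4]
width: 0.0211
grip_force: 62.0
```

```bash
python3 - <<'E'
from h import *
s=bot.get_state();print(s['position'],s['tool_rot'],s['qpos'].round(2),s['ft_force'])
d=grab('wrist');e=grab('scene')
cv2.imwrite('pics/w3.png',np.hstack([cv2.resize(d['image'],None,fx=.75,fy=.75),cv2.resize(e['image'][175:295,200:330],None,fx=2.4,fy=2.5)])[:,:,::-1])
E
```

```text
[ 0.59685223 -0.16028463  0.07784117] [ 3.14157985e+00  8.19680096e-05 -3.02741305e+00] [ 0.14  0.7   0.03  1.73 -0.03  0.71  1.88] [-0.93970123  1.37405968 -0.41215823]
```

View pics/w3.png

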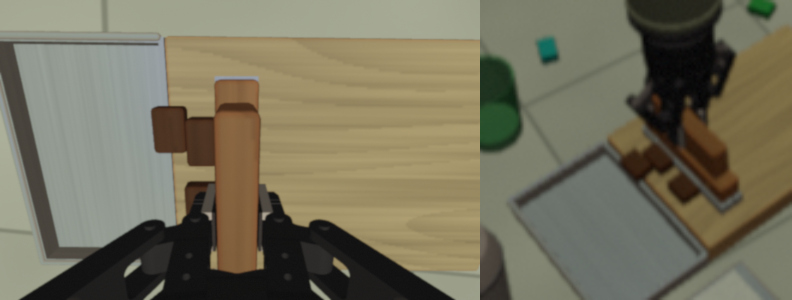

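All three chips run ahead of the scraper, at (170,128), (202,140) and (198,195) in the left panel, with the foremost already over the pan's edge. I'll push on.

Request:
drive_tool([
  [0, -12, 0, 0, 0, 0, 0],
  [0, -12, 0, 0, 0, 0, 0],
  [0, -12, 0, 0, 0, 0, 0],
  [0, -12, 0, 0, 0, 0, 0],
  [0, -12, 0, 0, 0, 0, 0],
])

```text
time: 10.4
position: [0.6036, -0.2198, 0.0778]
tool_rot: [3.142, 0.0, -3.028]
ft_force: [0.8, 0.7, 0.1]
width: 0.0213
grip_force: 62.1
```

Request:
drive_tool([
  [0, -12, 0, 0, 0, 0, 0],
  [0, -12, 0, 0, 0, 0, 0],
  [0, -6, 0, 0, 0, 0, 0],
  [0, 0, 0, 0, 0, 0, 0],
  [0, 0, 0, 0, 0, 0, 0],
])

```text
time: 11.02
position: [0.607, -0.2483, 0.0777]
tool_rot: [3.141, -0.0, -3.027]
ft_force: [0.1, 0.7, -2.4]
width: 0.0212
grip_force: 61.5
```

Request:
drive_tool([
  [0, 0, -15, 0, 0, 0, 0],
  [0, 0, -35, 0, 0, 0, 0],
  [0, 0, -35, 0, 0, 0, 0],
  [0, 15, -25, 0, 0, 0, 0],
  [0, 20, 0, 0, 0, 0, 0],
])

```text
time: 11.65
position: [0.6038, -0.2138, 0.1904]
tool_rot: [-3.14, 0.004, -3.028]
ft_force: [0.8, 0.6, -3.0]
width: 0.0211
grip_force: 61.9
```

```bash
python3 - <<'E'
from h import *
s=bot.get_state();print(s['position'],s['tool_rot'],s['qpos'].round(2),s['ft_force'])
d=grab('wrist');e=grab('scene')
cv2.imwrite('pics/w4.png',np.hstack([cv2.resize(d['image'],None,fx=.75,fy=.75),cv2.resize(e['image'][175:295,200:330],None,fx=2.4,fy=2.5)])[:,:,::-1])
E
```

```text
[ 0.60381611 -0.21378721  0.19037332] [-3.14003167  0.00371201 -3.02793517] [ 0.22  0.59  0.04  1.6  -0.02  0.95  1.95] [ 0.84295568  0.57275644 -2.98985324]
```

View pics/w4.png

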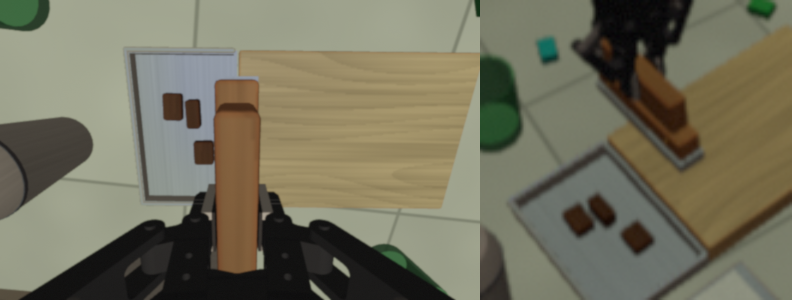

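All three chips lie in the pan, at (173,107), (193,113) and (204,152) in the left panel. Next the scraper goes back to the counter.

Request:
drive_tool([
  [42, 27, 0, 0, 0, 0, 0],
  [42, 27, 0, 0, 0, 0, 0],
  [42, 27, 0, 0, 0, 0, 0],
  [41.5, 27.5, 0, 0, 0, 0, 0],
  [0, 0, 0, 0, 0, 0.171, 0],
])

```text
time: 12.38
position: [0.421, -0.1239, 0.1874]
tool_rot: [3.141, -0.002, 3.083]
ft_force: [1.1, -1.1, -2.4]
width: 0.0213
grip_force: 61.7
```

Request:
drive_tool([
  [0, 0, 0, 0, 0, 0.175, 0],
  [0, 0, 0, 0, 0, 0.175, 0],
  [0, 0, 0, 0, 0, 0.175, 0],
  [0, 0, 0, 0, 0, 0.175, 0],
  [0, 0, 0, 0, 0, 0.175, 0],
])

```text
time: 13.0
position: [0.4237, -0.125, 0.1872]
tool_rot: [-3.141, -0.001, 2.204]
ft_force: [0.1, 0.1, -3.3]
width: 0.0211
grip_force: 61.7
```

Request:
drive_tool([
  [0, 0, 10, 0, 0, 0.175, 0],
  [0, 0, 20, 0, 0, 0.175, 0],
  [0, 0, 30, 0, 0, 0.175, 0],
  [0, 0, 30, 0, 0, 0, 0],
  [0, 0, 30, 0, 0, 0, 0],
])

```text
time: 13.62
position: [0.4237, -0.1249, 0.0664]
tool_rot: [-3.141, 0.0, 1.685]
ft_force: [-0.0, -0.4, -2.7]
width: 0.021
grip_force: 61.7
```

Request:
drive_tool([
  [0, 0, 10, 0, 0, 0, 0],
  [0, 0, 4, 0, 0, 0, 0],
  [0, 0, 2, 0, 0, 0, 0],
  [0, 0, 0, 0, 0, 0, 0],
  [0, 0, 0, 0, 0, 0, 0],
])

```text
time: 14.25
position: [0.4245, -0.1253, 0.0523]
tool_rot: [3.141, 0.0, 1.685]
ft_force: [0.6, 0.3, -2.8]
width: 0.0213
grip_force: 61.6
```

Request:
drive_tool([
  [0, 0, 2, 0, 0, 0, 0],
  [0, 0, 1.5, 0, 0, 0, 0],
  [0, 0, 1, 0, 0, 0, 0],
  [0, 0, 0, 0, 0, 0, 0],
  [0, 0, 0, 0, 0, 0, 0],
])

```text
time: 14.88
position: [0.4242, -0.1253, 0.0477]
tool_rot: [3.141, -0.0, 1.685]
ft_force: [-4.6, 1.0, 14.5]
width: 0.0209
grip_force: 64.1
```

Request:
drive_tool([
  [0, 0, -0.5, 0, 0, 0, 0],
  [0, 0, 0, 0, 0, 0, 0.6],
  [0, 0, 0, 0, 0, 0, 0.6],
  [0, 0, 0, 0, 0, 0, 0.6],
  [0, 0, -10, 0, 0, 0, 0.6],
])

```text
time: 15.5
position: [0.4238, -0.1253, 0.0578]
tool_rot: [-3.14, -0.0, 1.685]
ft_force: [-0.6, -0.3, -0.2]
width: 0.0512
grip_force: 0.0
```

Request:
drive_tool([
  [0, 0, -40, 0, 0, 0, 0.6],
  [0, 0, -40, 0, 0, 0, 0.6],
  [0, 0, -40, 0, 0, 0, 0.6],
  [0, 0, -40, 0, 0, 0, 0.6],
  [0, 0, 0, 0, 0, 0, 0.6],
])

```text
time: 16.12
position: [0.4253, -0.1255, 0.2207]
tool_rot: [3.137, 0.0, 1.685]
ft_force: [-0.2, 0.2, -0.5]
width: 0.0508
grip_force: 0.0
```

```bash
python3 - <<'E'
from h import *
import pickle
s=bot.get_state();print(s['position'],s['tool_rot'],s['qpos'].round(2),s['ft_force'])
D=pickle.load(open('d0.pkl','rb'));a,b=D['scene'],D['side']
# dark grip masks, both static views
for n,d,(x0,y0,x1,y1) in (('scene',a,(350,130,425,180)),('side',b,(325,245,365,340))):
    g=d['image'].max(2)[y0:y1,x0:x1]; m=(g<75).astype('uint8'); k,l,st,c=cv2.connectedComponentsWithStats(m)
    for i in range(1,k):
        if st[i,4]>15: print(n,st[i]+[x0,y0,0,0,0],c[i].round(1)+[x0,y0])
for p in((319,240),): pass
print('green',pl(b,370,231,.01),'coaster',[pl(b,*p,.048).round(3) for p in((388,241),(425,243),(423,275),(384,272))])
print('siphon base',pl(b,285,395,.0),pl(a,458,160,0))
E
```

```text
[ 0.42527008 -0.12550823  0.22066152] [3.13670807e+00 4.19428250e-04 1.68471503e+00] [-0.2   0.26  0.43  2.09 -0.15  0.81  0.43] [-0.18341682  0.169421   -0.54362538]
scene [406 138  11  14  99] [411.4 144.2]
scene [359 157  11  15 106] [364.  163.5]
scene [382 161  12   6  40] [387.2 163.8]
side [337 253  17  12 170] [345.  257.9]
side [335 300  15   7  27] [340.7 303.9]
side [330 324  21  13 225] [339.7 329.5]
green [0.4139045  0.05816284 0.01      ] coaster [array([0.373, 0.123, 0.048]), array([0.277, 0.126, 0.048]), array([0.298, 0.225, 0.048]), array([0.391, 0.22 , 0.048])]
siphon base [0.60760223 0.49066856 0.        ] [6.04638879e-01 4.95714102e-01 1.11022302e-16]
```

Request:
drive_tool([
  [51, 16, 0, 0, 0, 0, 0.6],
  [51, 16, 0, 0, 0, 0, 0.6],
  [51, 16, 0, 0, 0, 0, 0.6],
  [51, 16, 0, 0, 0, 0, 0.6],
  [51, 16, 0, 0, 0, 0, 0.6],
])

```text
time: 16.75
position: [0.4744, 0.1387, 0.2176]
tool_rot: [-3.141, 0.0, 1.685]
ft_force: [1.3, -0.4, 0.0]
width: 0.0517
grip_force: 0.0
```

Request:
drive_tool([
  [50, 15, 0, 0, 0, 0, 0.6],
  [0, 0, 0, 0, 0, -0.174, 0.6],
  [0, 0, 0, 0, 0, -0.174, 0.6],
  [0, 0, 0, 0, 0, -0.174, 0.6],
  [0, 0, 0, 0, 0, -0.174, 0.6],
])

```text
time: 17.38
position: [0.4835, 0.1883, 0.2174]
tool_rot: [-3.141, -0.0, 2.386]
ft_force: [-0.3, 0.4, -0.1]
width: 0.0513
grip_force: 0.0
```

Request:
drive_tool([
  [0, 0, 0, 0, 0, -0.174, 0.6],
  [0, 0, 0, 0, 0, -0.174, 0.6],
  [0, 0, 0, 0, 0, -0.174, 0.6],
  [0, 0, 0, 0, 0, -0.172, 0.6],
  [0, 0, 0, 0, 0, 0, 0.6],
])

```text
time: 18.0
position: [0.4837, 0.1881, 0.2175]
tool_rot: [-3.141, -0.001, 3.074]
ft_force: [0.8, 0.0, -0.6]
width: 0.0511
grip_force: 0.0
```

```bash
python3 - <<'E'
from h import *
import pickle
s=bot.get_state();print(s['position'],s['tool_rot'],s['qpos'].round(2))
d=grab('wrist','w5.png');e=grab('scene');f=grab('side');pickle.dump((d,e,f),open('w5.pkl','wb'))
for X in((.485,.188,.072),(.498,.373,.072),(.492,.281,.028)): print(proj(d,X))
E
```

```text
[0.48366068 0.18812252 0.21747817] [-3.14129152e+00 -7.94440399e-04  3.07352637e+00] [-0.47  0.37 -0.02  1.89  0.01  0.88  1.01]
[314.82634885 187.81557991]
[521.83634338 188.38821778]
[406.085173   177.91644896]
```

View pics/w5.png

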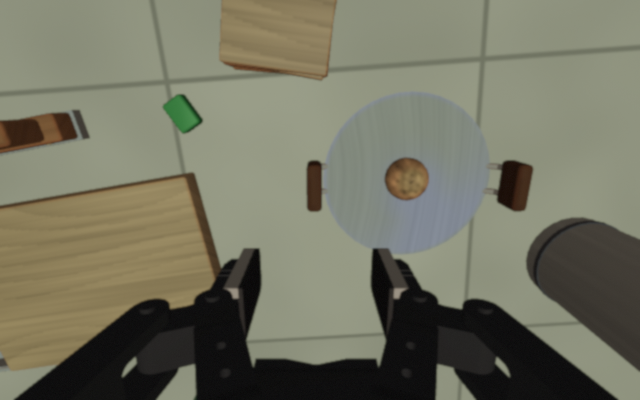

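The wrist view shows the near grip's top at (314.5,186), the far grip's top at about (519.5,187) and the ball at (407,179) in the middle of the dish.

```bash
python3 - <<'E'
from h import *
import pickle
d,e,f=pickle.load(open('w5.pkl','rb'))
D=pickle.load(open('d0.pkl','rb'))
m=((d['image'].max(2)<78)).astype('uint8'); m[240:]=0;m[:130]=0
k,l,s,c=cv2.connectedComponentsWithStats(m)
for i in range(1,k):
    if s[i,4]>100:
        cn=np.argwhere(l==i)[:,::-1].astype('float32'); print(s[i],c[i].round(1),cv2.minAreaRect(cn))
A=pl(d,314.5,186,.072);B=pl(d,519.5,187,.072);print(A,B,np.linalg.norm(A-B),np.degrees(np.arctan2(*(B-A)[1::-1])))
print(tri(d,(314.5,186.5),D['scene'],(364,161)),tri(d,(314.5,186.5),D['side'],(345,255)))
E
```

```text
[  0 130  44  19 509] [ 23.1 136.9] ((20.251258850097656, 136.04815673828125), (17.291994094848633, 44.3067741394043), 79.04593658447266)
[ 60 130  17  10 135] [ 68.2 134. ] ((68.0, 134.5), (9.0, 16.0), 90.0)
[307 161  14  50 633] [314.  185.4] ((313.5, 185.5), (49.0, 13.0), 90.0)
[ 496  161   36   50 1341] [513.8 184.5] ((512.6839599609375, 184.98800659179688), (31.394397735595703, 48.38851547241211), 10.304847717285156)
[186 174  14  25 142] [192.8 184.3] ((193.5721893310547, 186.08763122558594), (26.1336727142334, 6.892397880554199), 68.96248626708984)
[196 203  16  37 200] [203.5 222.2] ((202.98623657226562, 221.45413208007812), (38.21726989746094, 6.2258710861206055), 73.3007583618164)
[ 536  219  101   21 1411] [581.5 231.1] ((586.0, 229.0), (100.0, 20.0), 0.0)
[0.48331001 0.18782284 0.072     ] [0.49656597 0.37077486 0.072     ] 0.18343162535970228 85.85582234322128
(array([0.48551554, 0.18737575, 0.06425551]), np.float64(0.0006149379543806919)) (array([0.48610056, 0.18726412, 0.06712826]), np.float64(0.0023265572195917323))
```

The gripper is already centred on the grip and aligned with it. Descend, close, check.

Request:
drive_tool([
  [0, 0, 40, 0, 0, 0, 0.6],
  [0, 0, 50, 0, 0, 0, 0.6],
  [0, 0, 45, 0, 0, 0, 0.6],
  [0, 0, 30, 0, 0, 0, 0.6],
  [0, 0, 16, 0, 0, 0, 0.6],
])

```text
time: 18.77
position: [0.4834, 0.1883, 0.0354]
tool_rot: [-3.14, -0.001, 3.073]
ft_force: [1.1, 0.2, 0.8]
width: 0.0508
grip_force: 0.0
```

Request:
drive_tool([
  [0, 0, 0, 0, 0, 0, 0.4],
  [0, 0, 0, 0, 0, 0, 0.3],
  [0, 0, 0, 0, 0, 0, 0.25],
  [0, 0, 0, 0, 0, 0, 0.2],
  [0, 0, 0, 0, 0, 0, 0.15],
])

```text
time: 19.4
position: [0.4842, 0.1884, 0.0374]
tool_rot: [3.141, 0.001, 3.074]
ft_force: [-1.7, -2.7, 9.2]
width: 0.0132
grip_force: 35.8
```

Request:
drive_tool([
  [0, 0, 0, 0, 0, 0, 0.1],
  [0, 0, 0, 0, 0, 0, 0.05],
  [0, 0, 0, 0, 0, 0, 0],
  [0, 0, 0, 0, 0, 0, 0],
  [0, 0, 0, 0, 0, 0, 0],
])

```text
time: 20.02
position: [0.4842, 0.1884, 0.0374]
tool_rot: [3.141, 0.001, 3.074]
ft_force: [-0.8, -1.9, 9.0]
width: 0.0134
grip_force: 58.4
```

Request:
drive_tool([
  [0, 0, -1, 0, 0, 0, 0],
  [0, 0, -1, 0, 0, 0, 0],
  [0, 0, -2, 0, 0, 0, 0],
  [0, 0, -3, 0, 0, 0, 0],
  [0, 0, -4, 0, 0, 0, 0],
])

```text
time: 20.65
position: [0.4839, 0.1884, 0.048]
tool_rot: [-3.141, -0.0, 3.075]
ft_force: [-0.6, -0.8, -3.8]
width: 0.0134
grip_force: 58.4
```

Request:
drive_tool([
  [0, 0, -4, 0, 0, 0, 0],
  [0, 0, -4, 0, 0, 0, 0],
  [0, 0, -3, 0, 0, 0, 0],
  [0, 0, -2, 0, 0, 0, 0],
  [0, 0, 0, 0, 0, 0, 0],
])

```text
time: 21.28
position: [0.4839, 0.1885, 0.0609]
tool_rot: [3.142, 0.0, 3.075]
ft_force: [0.2, 0.1, -2.2]
width: 0.0132
grip_force: 58.4
```

```bash
python3 - <<'E'
from h import *
import pickle
s=bot.get_state();print(s['position'],s['tool_rot'],s['torque'])
d=grab('wrist');f=grab('side');e=grab('scene');pickle.dump((d,e,f),open('w6.pkl','wb'))
cv2.imwrite('pics/w6.png',np.hstack([cv2.resize(d['image'],None,fx=.75,fy=.75),cv2.resize(f['image'][230:350,280:410],None,fx=2.4,fy=2.5)])[:,:,::-1])
E
```

```text
[0.48393833 0.18854939 0.06091362] [3.14152030e+00 1.16115489e-04 3.07480734e+00] [-0.27496346  0.04521248 -0.03618773]
```

View pics/w6.png

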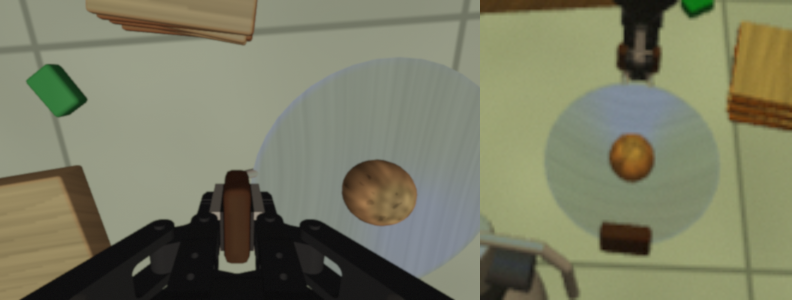

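The dish is up. The left panel shows the near grip held at (237,215). In the side crop the ball sits mid-dish at (632,158). Now I'll measure level from the far grip and the ball.

```bash
cat > lev.py <<'E'
from h import *
import pickle
def blob(d,X,r,near,thr=75):
    p=proj(d,X); x0,y0=int(p[0])-r,int(p[1])-r
    I=d['image'][y0:y0+2*r,x0:x0+2*r]
    if near=='dark': m=(I.max(2)<thr).astype('uint8')
    else: m=cv2.inRange(cv2.cvtColor(I,cv2.COLOR_RGB2HSV),(5,110,90),(20,255,255))
    k,l,s,c=cv2.connectedComponentsWithStats(m); i=1+np.argmax(s[1:,4]); return c[i]+[x0,y0],s[i,4]
def look(a,b,Xg,Xb):
    for n,X,r,k in(('grip',Xg,16,'dark'),('ball',Xb,14,'b')):
        p,na=blob(a,X,r,k);q,nb=blob(b,X,r,k);x,e=tri(a,p,b,q);print(n,x.round(4),round(e,4),na,nb)
E
python3 - <<'E'
from lev import *
D=pickle.load(open('d0.pkl','rb'));look(D['scene'],D['side'],(.498,.373,.056),(.491,.281,.028))
d,e,f=pickle.load(open('w6.pkl','rb'));look(e,f,(.498,.373,.078),(.491,.281,.05))
E
```

```text
grip [0.4989 0.3738 0.0539] 0.0005 99 225
ball [0.4913 0.2805 0.0351] 0.0012 63 198
grip [0.4988 0.3756 0.0774] 0.0001 101 226
ball [0.4913 0.283  0.0576] 0.0011 65 219
```

Both ends rose 23.5 mm, so the dish is level. Now lift higher, then turn gently about the held grip.

Request:
drive_tool([
  [0, 0, -2, 0, 0, 0, 0],
  [0, 0, -4, 0, 0, 0, 0],
  [0, 0, -6, 0, 0, 0, 0],
  [0, 0, -8, 0, 0, 0, 0],
  [0, 0, -8, 0, 0, 0, 0],
])

```text
time: 22.05
position: [0.484, 0.1885, 0.0895]
tool_rot: [3.141, 0.0, 3.075]
ft_force: [0.6, -0.0, -2.3]
width: 0.0132
grip_force: 58.4
```

Request:
drive_tool([
  [0, 0, -7, 0, 0, 0, 0],
  [0, 0, -5, 0, 0, 0, 0],
  [0, 0, -3, 0, 0, 0, 0],
  [0, 0, -2, 0, 0, 0, 0],
  [0, 0, 0, 0, 0, 0, 0],
])

```text
time: 22.68
position: [0.4839, 0.1885, 0.1058]
tool_rot: [-3.142, -0.0, 3.075]
ft_force: [-1.3, -0.2, -2.4]
width: 0.0133
grip_force: 58.4
```

Request:
drive_tool([
  [0, 0, 0, 0, 0, 0.02, 0],
  [0, 0, 0, 0, 0, 0.04, 0],
  [0, 0, 0, 0, 0, 0.06, 0],
  [0, 0, 0, 0, 0, 0.08, 0],
  [0, 0, 0, 0, 0, 0.09, 0],
])

```text
time: 23.3
position: [0.4839, 0.1885, 0.1057]
tool_rot: [-3.141, -0.0, 2.78]
ft_force: [0.1, -0.0, -3.6]
width: 0.0132
grip_force: 58.4
```

Request:
drive_tool([
  [0, 0, 0, 0, 0, 0.09, 0],
  [0, 0, 0, 0, 0, 0.09, 0],
  [0, 0, 0, 0, 0, 0.09, 0],
  [0, 0, 0, 0, 0, 0.09, 0],
  [0, 0, 0, 0, 0, 0.09, 0],
])

```text
time: 23.92
position: [0.4839, 0.1886, 0.1057]
tool_rot: [-3.141, -0.0, 2.33]
ft_force: [-0.1, 0.2, -2.1]
width: 0.0126
grip_force: 58.4
```

Request:
drive_tool([
  [0, 0, 0, 0, 0, 0.09, 0],
  [0, 0, 0, 0, 0, 0.09, 0],
  [0, 0, 0, 0, 0, 0.09, 0],
  [0, 0, 0, 0, 0, 0.09, 0],
  [0, 0, 0, 0, 0, 0.09, 0],
])

```text
time: 24.55
position: [0.4838, 0.1886, 0.1057]
tool_rot: [-3.141, -0.0, 1.88]
ft_force: [0.1, 0.1, -3.5]
width: 0.0129
grip_force: 58.4
```

Request:
drive_tool([
  [0, 0, 0, 0, 0, 0.08, 0],
  [0, 0, 0, 0, 0, 0.06, 0],
  [0, 0, 0, 0, 0, 0.04, 0],
  [0, 0, 0, 0, 0, 0.02, 0],
  [0, 0, 0, 0, 0, 0, 0],
])

```text
time: 25.18
position: [0.4839, 0.1885, 0.1058]
tool_rot: [-3.142, 0.0, 1.685]
ft_force: [-1.2, -0.1, -3.0]
width: 0.0129
grip_force: 58.4
```

```bash
python3 - <<'E'
from lev import *
s=bot.get_state();print(s['position'],s['tool_rot'],s['torque'],s['qpos'].round(2))
f=grab('side','s7.png');e=grab('scene','e7.png')
G=s['position'];y=s['tool_rot'][2]-np.pi/2;u=np.array([np.cos(y),np.sin(y),0]);z=G[2]
look(e,f,G+.188*u+[0,0,.018],G+.094*u-[0,0,.007])
b=pl(f,*blob(f,G+.094*u-[0,0,.007],14,'b')[0],z-.007);print('expected centre',G+.094*u,b)
E
```

```text
[0.4838837  0.18854383 0.10578962] [-3.14156464e+00  2.59508497e-05  1.68486967e+00] [-0.01658364  0.25401209 -0.04986341] [-0.75  0.57  0.36  2.   -0.33  0.63 -0.06]
grip [0.6713 0.2086 0.1217] 0.0019 119 128
ball [0.578  0.1995 0.1039] 0.0005 78 192
expected centre [0.57727276 0.19924348 0.10578962] [0.57864052 0.19572095 0.09878962]
```

The dish is turned, level, and the ball is in the middle. Now slide over the board.

Request:
drive_tool([
  [-2, -0.1, 0, 0, 0, 0, 0],
  [-5, -0.4, 0, 0, 0, 0, 0],
  [-8, -0.6, 0, 0, 0, 0, 0],
  [-11, -0.8, 0, 0, 0, 0, 0],
  [-14, -1, 0, 0, 0, 0, 0],
])

```text
time: 25.9
position: [0.4856, 0.1474, 0.1058]
tool_rot: [3.142, 0.0, 1.685]
ft_force: [-0.6, -1.2, -2.0]
width: 0.0135
grip_force: 58.4
```

Request:
drive_tool([
  [-14, -1, 0, 0, 0, 0, 0],
  [-14, -1, 0, 0, 0, 0, 0],
  [-14, -1, 0, 0, 0, 0, 0],
  [-14, -1, 0, 0, 0, 0, 0],
  [-14, -1, 0, 0, 0, 0, 0],
])

```text
time: 26.52
position: [0.4886, 0.0774, 0.1058]
tool_rot: [3.142, 0.0, 1.685]
ft_force: [0.5, 0.3, -2.1]
width: 0.0131
grip_force: 58.4
```

Request:
drive_tool([
  [-14, -1, 0, 0, 0, 0, 0],
  [-14, -1, 0, 0, 0, 0, 0],
  [-14, -1, 0, 0, 0, 0, 0],
  [-14, -1, 0, 0, 0, 0, 0],
  [-14, -1, 0, 0, 0, 0, 0],
])

```text
time: 27.15
position: [0.4916, 0.0073, 0.1058]
tool_rot: [3.142, 0.0, 1.685]
ft_force: [-0.3, -0.6, -3.4]
width: 0.0133
grip_force: 58.4
```

Request:
drive_tool([
  [-14, -1, 0, 0, 0, 0, 0],
  [-14, -1, 0, 0, 0, 0, 0],
  [-14, -1, 0, 0, 0, 0, 0],
  [-13, -1, 0, 0, 0, 0, 0],
  [-11, -0.8, 0, 0, 0, 0, 0],
])

```text
time: 27.78
position: [0.4943, -0.0588, 0.1058]
tool_rot: [-3.142, 0.0, 1.685]
ft_force: [0.3, -0.6, -3.4]
width: 0.013
grip_force: 58.4
```

Request:
drive_tool([
  [-11, -0.8, 0, 0, 0, 0, 0],
  [-8, -0.6, 0, 0, 0, 0, 0],
  [-5, -0.4, 0, 0, 0, 0, 0],
  [-3, -0.2, 0, 0, 0, 0, 0],
  [-1, 0, 0, 0, 0, 0, 0],
])

```text
time: 28.4
position: [0.4955, -0.0859, 0.1058]
tool_rot: [-3.142, -0.0, 1.685]
ft_force: [0.2, 0.7, -2.9]
width: 0.0132
grip_force: 58.4
```

Request:
drive_tool([
  [0, 0, 0, 0, 0, 0, 0],
  [0, 0, 3, 0, 0, 0, 0],
  [0, 0, 4, 0, 0, 0, 0],
  [0, 0, 4, 0, 0, 0, 0],
  [0, 0, 3, 0, 0, 0, 0],
])

```text
time: 29.02
position: [0.4954, -0.0859, 0.0914]
tool_rot: [-3.141, -0.0, 1.685]
ft_force: [0.4, -0.0, -3.0]
width: 0.0135
grip_force: 58.4
```

```bash
python3 - <<'E'
from lev import *
s=bot.get_state();print(s['position'],s['tool_rot'],s['torque'],s['qpos'].round(2))
d=grab('wrist');f=grab('side');e=grab('scene')
G=s['position'];y=s['tool_rot'][2]-np.pi/2;u=np.array([np.cos(y),np.sin(y),0])
print('expected centre',G+.094*u)
cv2.imwrite('pics/w8.png',np.hstack([cv2.resize(e['image'][160:300,210:400],None,fx=2,fy=2),cv2.resize(f['image'][130:270,230:420],None,fx=2,fy=2)])[:,:,::-1])
look(e,f,G+.188*u+[0,0,.018],G+.094*u-[0,0,.007])
E
```

```text
[ 0.49540083 -0.08593277  0.09142021] [-3.14127353e+00 -2.51495699e-05  1.68478202e+00] [0.00669671 0.27956151 0.06160013] [-0.18  0.57  0.31  2.04 -0.31  0.57  0.47]
expected centre [ 0.58879083 -0.0752413   0.09142021]
grip [ 0.6828 -0.0659  0.1068] 0.0018 155 75
ball [ 0.5897 -0.076   0.0897] 0.0001 98 104
```

View pics/w8.png

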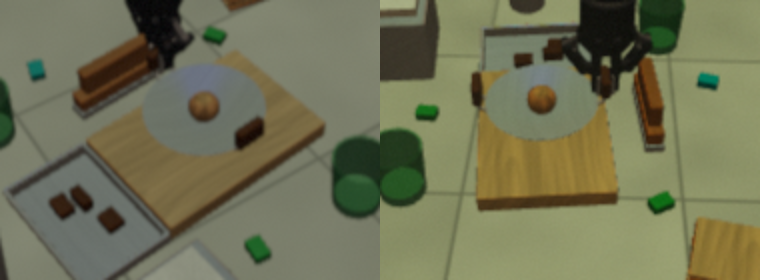

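The scene crop shows the dish over the board's middle, with the ball centred, the chips in the pan and the scraper upright. I'll lower it a few mm more, let it settle, and hand in.

Request:
drive_tool([
  [0, 0, 2, 0, 0, 0, 0],
  [0, 0, 3, 0, 0, 0, 0],
  [0, 0, 2, 0, 0, 0, 0],
  [0, 0, 1, 0, 0, 0, 0],
  [0, 0, 0, 0, 0, 0, 0],
])

```text
time: 29.8
position: [0.4955, -0.086, 0.0837]
tool_rot: [-3.141, -0.0, 1.685]
ft_force: [-0.8, -0.7, -2.2]
width: 0.0131
grip_force: 58.5
```

Request:
drive_tool([
  [0, 0, 0, 0, 0, 0, 0],
  [0, 0, 0, 0, 0, 0, 0],
  [0, 0, 0, 0, 0, 0, 0],
  [0, 0, 0, 0, 0, 0, 0],
  [0, 0, 0, 0, 0, 0, 0],
])

```text
time: 30.42
position: [0.4955, -0.086, 0.0838]
tool_rot: [3.142, 0.0, 1.685]
ft_force: [-0.4, 0.7, -2.9]
width: 0.013
grip_force: 58.5
```

Request:
drive_tool([
  [0, 0, 0, 0, 0, 0, 0],
  [0, 0, 0, 0, 0, 0, 0],
  [0, 0, 0, 0, 0, 0, 0],
  [0, 0, 0, 0, 0, 0, 0],
  [0, 0, 0, 0, 0, 0, 0],
])

```text
time: 31.05
position: [0.4955, -0.086, 0.0838]
tool_rot: [-3.142, -0.0, 1.685]
ft_force: [0.7, 0.6, -2.1]
width: 0.0134
grip_force: 58.5
```

```bash
python3 - <<'E'
from lev import *
s=bot.get_state();print(s['position'],s['ft_force'])
f=grab('side');e=grab('scene')
G=s['position'];y=s['tool_rot'][2]-np.pi/2;u=np.array([np.cos(y),np.sin(y),0])
look(e,f,G+.188*u+[0,0,.018],G+.094*u-[0,0,.007])
print(job.hand_in())
E
```

```text
[ 0.49547811 -0.08595204  0.08379708] [ 0.68896307  0.6439927  -2.12669014]
grip [ 0.683  -0.0655  0.0994] 0.0019 151 77
ball [ 0.5904 -0.076   0.0823] 0.0003 96 101
the job is handed in; nothing more can be done
None
```

The job is handed in (no verdict came back), at about 31 s of the 70 s: the three chips are in the pan, the scraper stands upright on the counter, and the dish is held level and still by its near grip, about 16 mm above the middle of the board with the ball centred.

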